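# Tip out the sockets and hold the magnifier in focus

## Robot

A 6-joint arm with a two-finger parallel gripper is mounted at the origin on the work surface. World frame = base frame: x ahead of the robot, y to its left, z up, the work surface at z = 0. Lengths are in mm, angles in rad, forces in N, time in s.
With the tool pointing down it reaches from about 350 to 975 mm from the base axis. Payload 7.1 kg.
Tool frame: the origin (TCP) lies on the centre line of the jaws, within the pads' length; the fingertips stand 8 mm ahead of it and the grasp point (between the pads) lies 11 mm behind it; z points along the fingers, x is the direction in which the jaws open and shut, and the axes are right-handed (so a half turn about z gives the same grasp; the last joint's range is limited). The gripper opens to 88 mm and grips with 3 to 60 N. Pads are 20 mm wide; open, the fingers measure 115 mm over their backs; the gripper's body (75 mm by 178 mm) begins 61 mm behind the grasp point.
Start: joints at [1.33, 0.423, 1.63, -0, 1.089, -0.019], TCP at [137.46, 609.68, 230.675] pointing down, gripper open.
Joint ranges: [-3, 3], [-0.9, 2.11], [0.09, 2.58], [-1.31, 4.45], [0.11, 2.69], [-2.54, 2.54]. Speed limits (rad/s): [2.39, 2.39, 3.01, 3.14, 3.14, 3.14].

## Interface

Orientations are given as a rotation vector (axis times angle).
In Python, from workcell import ctrl gives the robot as it stands.
- The arm moves only by the shell command python3 -m handwheel 'ROWS'. ROWS is JSON, a list of rows, each a list of 3 entries, a list of its own where there are three numbers: the turn, a rotation vector about the tool's x, y, z in rad, then the shift along the tool's x, y, z in mm, then the opening, from 0 (shut) to 1 (fully open). In form: [[[ax, ay, az], [tx, ty, tz], jaw], ...]. A call has exactly 10 rows; each row shifts and turns the pose as measured when the row begins, along the tool's axes as they then stand; what a row does not reach is not made up. A row lasts 1/12 s, in which the tool goes at most 41.7 mm and 7.16 degrees, less where a joint would pass 70% of its speed; a pose out of reach is approached as far as the arm can. A call with a gripper value outside its range is refused whole. The fingers move at their own pace and stop on an object; the grip force is fixed at half the most. Time passes only in rows, so rows that do not move let the fingers close, or fill a call up. It gives the time, the measured TCP pose, the force and the opening at its end, in the units of the state.
- ctrl.get_obs(): the state, without advancing time (a new reading comes with each control period).
- ctrl.get_image(name): name is "scene" or "top" or "wrist"; returns a dict with "pixels" (400x640x3 uint8, red, green, blue), "camera_matrix" (3x3 intrinsics, pixels), "rvec" (rotation vector, rad) and "tvec" (3), from world to camera coordinates, as OpenCV has them. Camera axes: x right, y down, z forward; pixel columns grow to the right and rows downward; lengths in mm; the calibration is good to about 2 mm. A picture is of the moment at which its call begins. There is no depth.
- ctrl.close_job(): hands the job in, once; it reports no verdict.
Trained networks look in a picture, given as the dict that the camera call returned (one of the last four; its "shot" number tells which), for a name from the list of things; names that differ only in an ending like _2 or _b are one class to them, and where a whole thing is asked for, a point or a joint stands for the part that bears it (a point fixed in the world has none). Each returns a list of dicts, best first, with "score" (0 to 1); they miss things now and then, are a little off and sometimes report something else, mostly with a low value. They report only what shows in the picture. A call takes as long as a camera call. They do not tell look-alikes from the thing itself.
- ctrl.look_for(picture, query): "position" ([x, y, z] in mm, in the coordinates of the camera as it stood for that picture, good to about 4 mm: the middle of the surface that is visible of it).
- ctrl.spot_point(picture, query): "position" ([x, y, z] in mm, in the coordinates of the camera as it stood for that picture, good to about 4 mm: a listed point, or the origin of a listed thing).
The state is a dict: "t": time; "qpos": joint angles; "qvel": joint speeds; "joint_torque": joint torques, N m; "ee_pos": TCP position; "orientation": TCP orientation; "ft_force": force on the tool from outside, world axes, zero at the start; "moment": the same for the moment, N m; "width": finger opening in mm.
Only numpy, scipy, OpenCV 4.12 (cv2) and the standard library are available. Lean on these libraries where they do the work, as an engineer would, in place of code of your own. Each camera call takes 0.05 s, during which the arm holds its last target.

## Task

Take the cup by its handle, pour all five little sockets from it into the tray, and stand the empty cup back upright on the table. Then pick up the magnifier by its handle and hold it level over the middle of the tray, with the lens at the height that the pointer on the tray's post marks, touching nothing else with it; finish there, still holding it steady. Do not shift the pointer, and leave the other things on the table where they are.

Things in the scene. Friction and masses are not known exactly. Their poses are not given: they have to be found in the camera images.
- stand: Fixed inspection stand, stands upright: a grey stone plinth (200 x 150 mm, 20 mm high, its middle 15 mm towards +x of the origin) carrying a grey open square tray, and a square aluminium post (10 x 10 mm, top 195 mm above the table) rising at x = +95 mm, y = 0. Origin on the table under the middle of the tray; x points from the tray to the post, z up. It differs in place and yaw from start to start.
- tray_middle (a point): Middle of the tray's inner floor, 24 mm above the table. The tray is 130 x 130 mm outside, walls 4 mm, rim 50 mm above the table (26 mm above the inner floor). Axes as the stand's.
- pointer_tip (a point): Tip of the flat steel pointer (4 mm thick) that reaches 38 mm from the post's axis towards the tray, at 57 mm from the tray's middle line; its height (105 to 155 mm above the table, differs from start to start) is the height at which the middle of the lens is to be held. It sits on a black collar (22 x 22 x 14 mm) on the post.
- pointer (a joint): Height of the pointer collar on the post, 0 to 0.05 m upwards; the tip is 0.105 m plus this above the table. Stiff (slides at about 4 N): not to be moved.
- cup: White plastic dosing cup, round and flared: wide-mouthed, 52 mm across at the foot, 96 mm at the rim, 42 mm high, wall 3 mm, floor 4 mm, about 90 g, with a straight bar handle to its -x side. Smooth: the sockets slide out once it is rolled about its handle to lie on its side (about 1.6 rad). Origin at the centre of its underside, z up out of the mouth. It holds the five sockets; stands to the left or right of the stand, its handle pointing roughly to the robot.
- cup_mouth (a point): Centre of the cup's mouth, 42 mm above its underside.
- cup_grip (a point): Where to grip the cup: on its bar handle, 92 mm from the cup's axis along the cup's -x, 30 mm above its underside. The bar runs along the cup's x, from about 40 to 132 mm from the axis; it is 14 mm wide (across, along y) and 20 mm tall.
- socket0: One of five like metal-shelled network sockets, 15 x 13 x 12 mm, 12 g; starts in the cup. Origin at the centre of its underside.
- socket1: One of five like metal-shelled network sockets, 15 x 13 x 12 mm, 12 g; starts in the cup. Origin at the centre of its underside.
- socket2: One of five like metal-shelled network sockets, 15 x 13 x 12 mm, 12 g; starts in the cup. Origin at the centre of its underside.
- socket3: One of five like metal-shelled network sockets, 15 x 13 x 12 mm, 12 g; starts in the cup. Origin at the centre of its underside.
- socket4: One of five like metal-shelled network sockets, 15 x 13 x 12 mm, 12 g; starts in the cup. Origin at the centre of its underside.
- puck: Fixed round grey stone puck, 35 mm high, 58 mm across its top, on which the magnifier's lens lies. On the other side of the stand from the cup. Origin at the centre of its underside.
- magnifier: Hand magnifier: a round lens in a black frame, 68 mm across and 14 mm thick, with a straight black bar handle to its -x side, about 90 g. It lies flat on the puck, lens over the puck, handle sticking out freely, roughly towards the robot. Origin at the centre of the lens frame's underside; z is the lens axis, up.
- lens (a point): Middle of the lens, 7 mm above the magnifier's origin.
- magnifier_grip (a point): Where to grip the magnifier: on its bar handle, 85 mm from the lens axis along the magnifier's -x, level with the lens's middle. The bar runs along x from 33 to 133 mm from the lens axis, 14 mm wide (along y), 14 mm tall.
- mug: Bystander: white ceramic mug, 80 mm across and 95 mm high, beyond the tray. Origin under its centre. On the table's far edge to the left (x from 0.78 m, 0.27 to 0.60 m sideways of the robot) stands a fixed model building, up to 170 mm high, and another, up to 190 mm, on the left edge (beyond 0.58 m): obstacles.
- screwdriver: Bystander: screwdriver, under 35 mm high, lying on the table between robot and tray.
- node_plate: Bystander: square grey stone plate with an aluminium cover, 60 x 60 x 13 mm, between robot and tray. Origin under its centre.
- spool: Bystander: black spool, 60 mm across and 44 mm high, beyond the tray. Origin under its centre. On the table's far edge to the right (x from 0.78 m, 0.27 to 0.60 m sideways of the robot) stands a fixed model building, up to 170 mm high, and another, up to 190 mm, on the right edge (beyond 0.58 m): obstacles.
- sticky_pad: Bystander: pad of paper notes, 76 x 76 x 20 mm, at the left side. Origin under its centre.
- punch_tool: Bystander: black hand tool, 160 mm long along its y, 22 mm high, at the right side. Origin under the handle's centre.
Mind the look-alikes: they are no part of the job. There is more than one size of the cup; the one meant has the size given above. Of the things shaped like the magnifier, the black one is meant.

How it is judged:
By the outcome, as a careful person would: the job done as asked, in the order asked, and still so for the second after the job is handed in, while the arm keeps its last pose, push and grip.
It also fails if it takes over 67 s, if anything falls off the work surface, if the arm or the gripper's body presses on something with over 40 N, if the wrist force passes 120 N, or if a joint passes its speed limit or range.

## Working session

There is one attempt and no reset: what is moved stays moved. The work goes in short steps, Python scripts to look and compute and a shell command to move; the robot and the scene stay as the last step left them, time stands still between calls to the robot, and variables do not carry over. Pictures are saved under pics/ and viewed, and the job is handed in when it is done.

```bash
ls; mkdir -p pics; cat > h.py <<'E'
import numpy as np, cv2
from workcell import ctrl
from scipy.spatial.transform import Rotation as R
def shot(name,fn=None):
    p=ctrl.get_image(name)
    if fn: cv2.imwrite('pics/'+fn,p['pixels'][:,:,::-1])
    return p
def cw(p,pos):
    M=R.from_rotvec(np.ravel(p['rvec'])).as_matrix()
    return M.T@(np.array(pos)-np.ravel(p['tvec']))
def pix2plane(p,uv,z):
    M=R.from_rotvec(np.ravel(p['rvec'])).as_matrix();K=p['camera_matrix']
    c=-M.T@np.ravel(p['tvec']); d=M.T@np.linalg.inv(K)@np.array([uv[0],uv[1],1.])
    return c+d*(z-c[2])/d[2]
def proj(p,X):
    return cv2.projectPoints(np.array(X,float).reshape(-1,3),np.ravel(p['rvec']),np.ravel(p['tvec']),p['camera_matrix'],None)[0].reshape(-1,2)
E
python3 - <<'E'
from h import *
for n in ['scene','top']:
    p=shot(n,n+'0.png')
    for q in ['stand','tray_middle','pointer_tip','cup','cup_mouth','cup_grip','magnifier','lens','magnifier_grip','puck','mug','spool','screwdriver','node_plate','sticky_pad','punch_tool','socket0']:
        for d in ctrl.spot_point(p,q)[:4]:
            print(n,q,round(d['score'],2),cw(p,d['position']).round(0),proj(p,cw(p,d['position'])).round()[0])
print(ctrl.get_obs())
E
```

```text
pics
scene stand 0.71 [590. -35.   2.] [349. 249.]
scene stand 0.68 [ 547. -272.   15.] [269. 277.]
scene stand 0.6 [ 440. -256.   30.] [255. 246.]
scene tray_middle 0.63 [591. -38.  26.] [348. 244.]
scene pointer_tip 0.67 [ 743. -199.    1.] [334. 317.]
scene pointer_tip 0.65 [651. -28. 138.] [366. 228.]
scene pointer_tip 0.43 [ 359. -492.   -3.] [167. 275.]
scene cup 0.78 [ 206. -238.    3.] [227. 205.]
scene cup 0.65 [ 535. -276.   -2.] [267. 278.]
scene cup_mouth 0.93 [ 534. -277.   41.] [264. 269.]
scene cup_mouth 0.6 [ 203. -237.   66.] [223. 190.]
scene cup_grip 0.74 [ 241. -362.   43.] [191. 219.]
scene cup_grip 0.69 [ 443. -257.   30.] [255. 247.]
scene cup_grip 0.36 [ 527. -285.    5.] [262. 276.]
scene cup_grip 0.28 [ 525. -282.   18.] [262. 273.]
scene magnifier 0.77 [576. 478.  -2.] [463. 178.]
scene magnifier 0.68 [560. 311.  29.] [426. 188.]
scene lens 0.82 [576. 472.   9.] [462. 176.]
scene lens 0.73 [560. 317.  45.] [428. 184.]
scene lens 0.42 [ 547. -270.   13.] [270. 277.]
scene magnifier_grip 0.89 [476. 324.  42.] [412. 171.]
scene magnifier_grip 0.57 [495. 493.  
[... 2587 characters left out ...]
7.   13.] [421. 184.]
{'t': 1.8, 'qpos': array([ 1.32994743e+00,  4.23093686e-01,  1.62990671e+00,  5.33856798e-05,
        1.08861939e+00, -1.89889391e-02]), 'qvel': array([-3.15266339e-04, -1.25047372e-03, -3.38943622e-04, -1.81929742e-04,
        6.08844103e-05, -9.93348771e-04]), 'joint_torque': array([ 1.57538525e-03, -5.44561958e+01, -2.74042332e+01,  6.45286264e-02,
        1.67971471e-02, -1.46560865e-05]), 'ee_pos': array([137.47596825, 609.66701254, 230.67636539]), 'orientation': array([-2.45371483e+00, -1.96182472e+00,  7.90716889e-05]), 'ft_force': array([-0.03253736,  0.76395956,  0.25275894]), 'moment': array([-0.05655703,  0.0091729 , -0.01783443]), 'width': 87.94866597085202}
```

View pics/scene0.png

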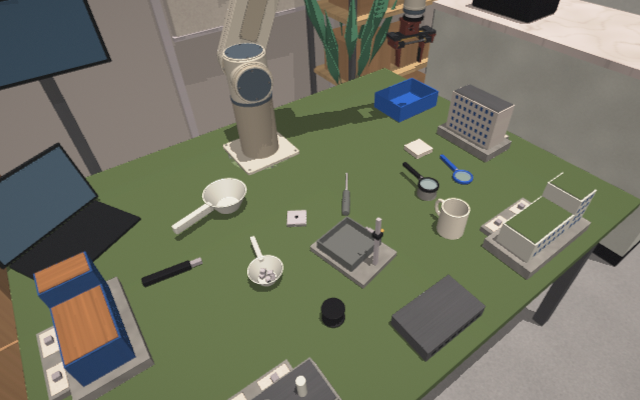

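View pics/top0.png

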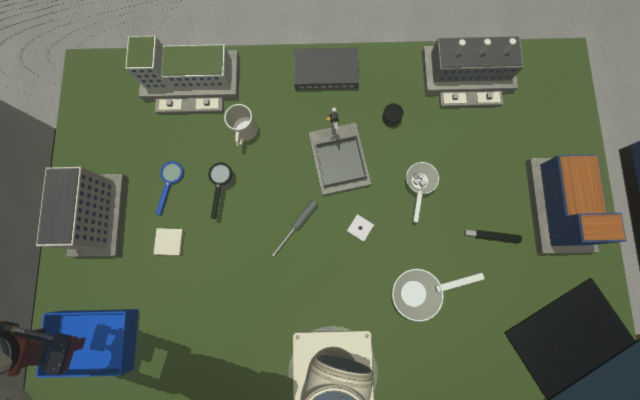

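```bash
python3 - <<'E'
import cv2,numpy as np
t=cv2.imread('pics/top0.png')
a=cv2.resize(t[100:320,370:530],None,fx=2.5,fy=2.5,interpolation=cv2.INTER_CUBIC)
b=cv2.resize(t[100:320,140:300],None,fx=2.5,fy=2.5,interpolation=cv2.INTER_CUBIC)
cv2.imwrite('pics/crop0.png',np.hstack([b,a]))
E
```

```text
(no output)
```

View pics/crop0.png

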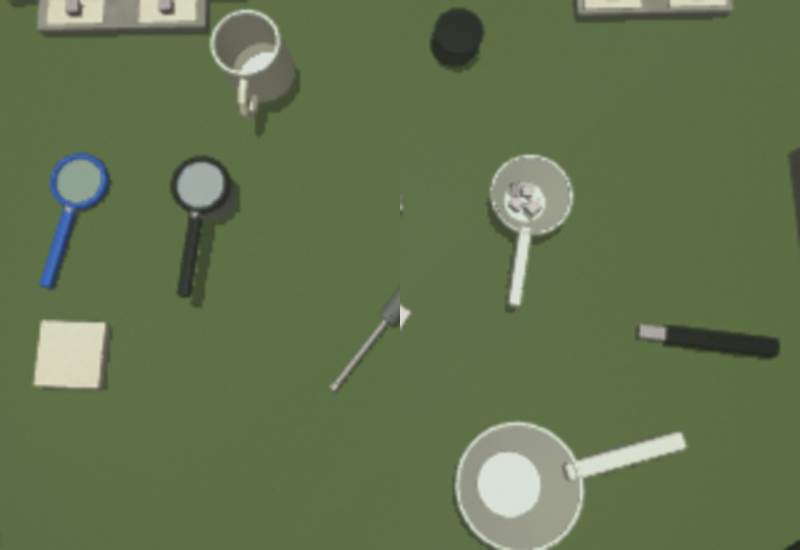

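The cup meant is the one at top-view (422,180): its rim is about 95 mm across and it holds sockets. The one at (416,295) is larger and empty. The black magnifier on the puck at (220,175) is meant, not the blue one at (172,173). I'll start towards the cup.

```bash
python3 -m handwheel '[[[0,0,0],[-28,29,0],1],[[0,0,0],[-28,29,0],1],[[0,0,0],[-28,29,0],1],[[0,0,0],[-28,29,0],1],[[0,0,0],[-28,29,0],1],[[0,0,0],[-28,29,0],1],[[0,0,0],[-28,29,0],1],[[0,0,0],[-28,29,0],1],[[0,0,0],[-28,29,0],1],[[0,0,0],[-28,29,0],1]]'; python3 -m handwheel '[[[0,0,0],[-28,29,0],1],[[0,0,0],[-28,29,0],1],[[0,0,0],[-28,29,0],1],[[0,0,0],[-28,29,0],1],[[0,0,0],[-38,6,0],1],[[0,0,0],[-38,6,0],1],[[0,0,0],[-38,6,0],1],[[0,0,0],[-38,6,0],1],[[0,0,0],[-38,6,0],1],[[0.12,0,0],[-38,6,0],1]]'; python3 -c "
from h import *
o=ctrl.get_obs();print(o['t'],o['qpos'].round(4),o['ee_pos'],o['orientation'],o['ft_force'])"
```

```text
t: 2.63
ee_pos: [363.0, 268.4, 230.2]
orientation: [-2.438, -1.975, -0.011]
ft_force: [0.9, -0.3, 0.1]
width: 88.0
t: 3.47
ee_pos: [444.5, -111.3, 230.5]
orientation: [-2.367, -1.919, 0.089]
ft_force: [0.5, 1.8, 0.2]
width: 87.5
3.4667 [-0.2752  0.229   1.9216  0.0066  1.1008 -1.6412] [ 444.45285482 -111.28971383  230.50234562] [-2.36684443 -1.91929625  0.08917248] [0.45661421 1.77263606 0.22116054]
```

```bash
python3 - <<'E'
import cv2
for n,(x0,y0,x1,y1) in {'top':(300,95,390,205),'scene':(300,205,405,290)}.items():
    t=cv2.imread(f'pics/{n}0.png')[y0:y1,x0:x1]
    cv2.imwrite(f'pics/stand_{n}.png',cv2.resize(t,None,fx=5,fy=5,interpolation=cv2.INTER_CUBIC))
E
```

```text
(no output)
```

View pics/stand_top.png

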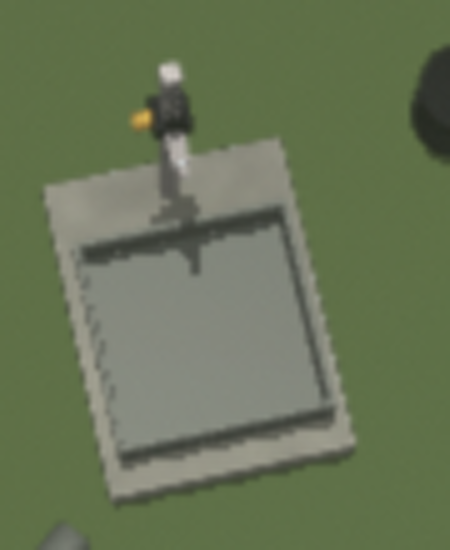

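View pics/stand_scene.png

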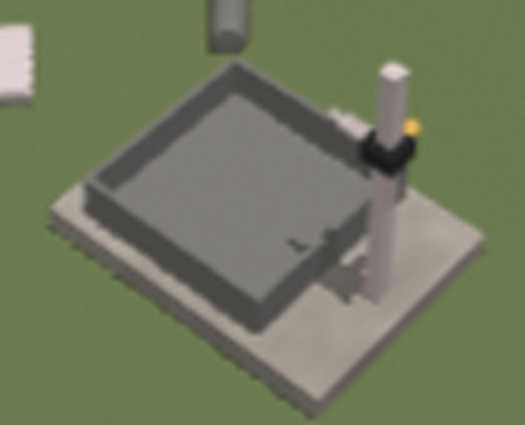

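```bash
cat >> h.py <<'E'
S4=1
def Rt(q,s4=1):
    return R.from_euler('z',q[0])*R.from_euler('y',q[1]+q[2])*R.from_euler('z',s4*q[3])*R.from_euler('y',q[4])*R.from_euler('z',q[5]+np.pi)
E
python3 - <<'E'
from h import *
from scipy.optimize import least_squares
o=ctrl.get_obs()
for s in(1,-1): print((Rt(o['qpos'],s).inv()*R.from_rotvec(o['orientation'])).as_rotvec().round(4))
pt=shot('top');ps=shot('scene')
def W(v,P):
    c,s=np.cos(v[2]),np.sin(v[2]);P=np.array(P,float)
    return np.c_[v[0]+c*P[:,0]-s*P[:,1],v[1]+s*P[:,0]+c*P[:,1],P[:,2]]
T=[[115,75,20],[115,-75,20],[-85,-75,20],[-85,75,20],[95,0,195]]
ti=[[309,132],[356,123],[371,185],[322.4,195],[334,109.2]]
Sc=[[-85,-75,20],[115,-75,20],[115,75,20],[95,0,195],[-65,65,50],[-65,-65,50]]
si=[[310,248],[363.6,286],[397,252.6],[378.8,218.8],[347,217.3],[317.6,241.2]]
def f(v,r=False):
    return np.r_[(proj(pt,W(v,T))-ti).ravel(),(proj(ps,W(v,Sc))-si).ravel()]
s=least_squares(f,[592,-36,.15]);print(s.x,s.fun.round(1))
v=s.x
def g(h): return np.r_[(proj(pt,W(v,[[57,0,h[0]]]))-[[336,129]]).ravel(),(proj(ps,W(v,[[57,0,h[0]]]))-[[367,228]]).ravel()]
s=least_squares(g,[130]);print(s.x,s.fun)
for h in (105,130,155):print(h,proj(ps,W(v,[[57,0,h],[95,0,h],[84,11,h]])).round(1).tolist(),proj(pt,W(v,[[57,0,h],[95,0,h]])).round(1).tolist())
E
```

```text
[-0.  0. -0.]
[-0.0008  0.0117  0.0059]
[ 5.94928418e+02 -3.77613168e+01  1.95447473e-01] [-0.5 -0.7  0.3 -1.7  0.7 -1.7 -0.  -1.   0.5 -0.5 -0.6 -2.  -0.2 -1.2
  0.2 -1.1 -0.1  0.3 -0.2 -1.5 -1.3 -0.6]
[138.09527202] [ 1.29999009  0.9870762  -1.14643205 -0.51884168]
105 [[365.4, 236.0], [376.8, 243.3], [376.0, 238.8]] [[337.1, 134.2], [334.2, 121.8]]
130 [[365.7, 229.6], [377.3, 236.8], [376.5, 232.3]] [[337.2, 131.0], [334.2, 118.4]]
155 [[366.1, 223.0], [377.8, 230.2], [377.1, 225.7]] [[337.4, 127.7], [334.3, 114.8]]
```

```bash
python3 -m handwheel '[[[-0.11,0,0],[-38,0,0],1],[[0,0,0],[-38,0,0],1],[[0,0,0],[-38,0,0],1],[[0,0,0],[-20,0,15],1],[[0,0,0],[0,0,30],1],[[0,0,0],[0,0,0],1],[[0,0,0],[0,0,0],1],[[0,0,0],[0,0,0],1],[[0,0,0],[0,0,0],1],[[0,0,0],[0,0,0],1]]'; python3 - <<'E'
from h import *
from scipy.optimize import least_squares
o=ctrl.get_obs();print(o['t'],o['qpos'].round(4),o['ee_pos'],R.from_rotvec(o['orientation']).as_matrix().round(3).tolist())
D=[([1.32994743e+00,  4.23093686e-01,  1.62990671e+00,  5.33856798e-05,1.08861939e+00, -1.89889391e-02],[137.47596825, 609.66701254, 230.67636539]),
([-0.2752,0.229,1.9216,0.0066,1.1008,-1.6412],[444.45285482,-111.28971383,230.50234562]),(o['qpos'],o['ee_pos'])]
def fk(v,q):
    h,L1,L2,Lt,d,e=v
    u=lambda a:np.array([np.sin(a),0,np.cos(a)]); n=lambda a:np.array([np.cos(a),0,-np.sin(a)])
    p=np.array([0,d,h])+L1*u(q[1])+L2*u(q[1]+q[2])+e*n(q[1]+q[2])
    return R.from_euler('z',q[0]).apply(p)+Lt*Rt(q).apply([0,0,1])
s=least_squares(lambda v:np.r_[np.concatenate([fk(v,q)-p for q,p in D]),.005*(v-[300,450,450,250,10,0])],[300,450,450,250,10,0])
print(s.x,s.fun.round(1))
p=shot('wrist','w1.png')
for q in ['cup','cup_mouth','cup_grip','socket0']:
    for d in ctrl.spot_point(p,q)[:2]: print(q,round(d['score'],2),cw(p,d['position']).round(0),proj(p,cw(p,d['position'])).round()[0])
E
```

```text
t: 4.4
ee_pos: [426.8, -247.5, 186.7]
orientation: [2.437, 1.97, 0.028]
ft_force: [-0.5, 0.5, -0.4]
width: 87.8
4.4 [-0.5584  0.2874  1.9603  0.0185  0.8805 -1.9298] [ 426.79954437 -247.52192223  186.66013959] [[0.21, 0.978, 0.019], [0.978, -0.21, 0.005], [0.009, 0.018, -1.0]]
[311.67430551 563.24028959 484.7220475  301.28874884  11.90185079
  77.32449773] [-0.  -0.  -0.   0.  -0.  -0.   0.  -0.   0.   0.1  0.6  0.2  0.3  0.
  0.4]
cup_mouth 0.9 [ 534. -276.   41.] [309. 299.]
cup_grip 0.9 [ 444. -261.   32.] [304. 208.]
socket0 0.76 [ 530. -263.    4.] [320. 275.]
socket0 0.7 [ 528. -278.   11.] [306. 279.]
```

View pics/w1.png

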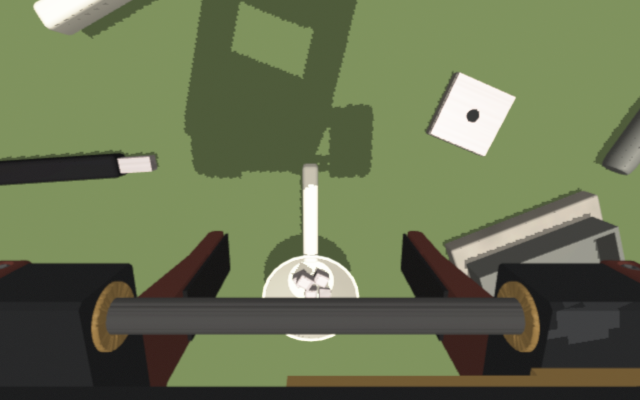

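```bash
cat >> h.py <<'E'
from scipy.optimize import least_squares
V=[311.67,563.24,484.72,301.29,11.90,77.32]
LO=np.array([-3,-.9,.09,-1.31,.11,-2.54]);HI=np.array([3,2.11,2.58,4.45,2.69,2.54])
def fk(q,v=V):
    h,L1,L2,Lt,d,e=v
    u=lambda a:np.array([np.sin(a),0,np.cos(a)]); n=lambda a:np.array([np.cos(a),0,-np.sin(a)])
    p=np.array([0,d,h])+L1*u(q[1])+L2*u(q[1]+q[2])+e*n(q[1]+q[2])
    return R.from_euler('z',q[0]).apply(p)+Lt*Rt(q).apply([0,0,1])
def ik(p,Ro,q0):
    s=least_squares(lambda q:np.r_[(fk(q)-p)/100,(Rt(q).inv()*Ro).as_rotvec()*3],np.clip(q0,LO+1e-3,HI-1e-3),bounds=(LO,HI))
    return s.x,np.abs(s.fun).max()
def frame(psi,roll,al,flip=1):
    # cup frame yaw psi, rolled about cup x by roll; tool tilted forward al
    C=R.from_euler('z',psi)*R.from_euler('x',roll)
    z=np.array([np.sin(al),0,-np.cos(al)]);x=np.array([0,flip,0.]);y=np.cross(z,x)
    return C*R.from_matrix(np.c_[x,y,z])
E
python3 - <<'E'
from h import *
p=ctrl.get_image('wrist')
a=pix2plane(p,(310.3,165.5),40);b=pix2plane(p,(310.8,250),40);print(a,b,np.arctan2(*(b-a)[[1,0]]))
for u in((262,297),(358,297),(310,256)):print(pix2plane(p,u,42))
q=ctrl.get_obs()['qpos']
psi=-.18;g=np.array([444,-259,30.])
st=np.array([594,-37.5]);yw=.19
M=np.array([[np.cos(yw),-np.sin(yw)],[np.sin(yw),np.cos(yw)]])
for al in (0,.35,.7):
    print('alpha',al);q0=q
    seq=[(g,psi,0),(g+[0,0,100],psi,0)]
    pg=np.r_[st+M@[-102,52],125]
    seq+=[(pg,yw,r) for r in (0,.4,.8,1.2,1.6,1.9)]
    for (P,ps,r) in seq:
        Ro=frame(ps,r,al); q0,e=ik(P+11*Ro.apply([0,0,1]),Ro,q0)
        print(P.round(),r,q0.round(2),round(e,3))
E
```

```text
[ 404.3528543  -246.55609396   40.        ] [ 483.05322659 -263.36832696   40.        ] -0.21045991176173573
[ 520.41147753 -320.28953955   42.        ]
[ 540.65314056 -228.73592574   42.        ]
[ 488.00776145 -265.21938768   42.        ]
alpha 0
[ 444. -259.   30.] 0 [-0.55  0.61  1.97 -0.    0.56 -1.94] 0.0
[ 444. -259.  130.] 0 [-0.55  0.43  1.95 -0.    0.76 -1.94] 0.0
[484.  -6. 125.] 0 [-0.04  0.4   2.01 -0.    0.72 -1.8 ] 0.0
[484.  -6. 125.] 0.4 [-0.25  0.48  1.95  0.45  0.94 -2.32] 0.0
[484.  -6. 125.] 0.8 [-0.39  0.64  1.85  0.66  1.25 -2.54] 0.083
[484.  -6. 125.] 1.2 [-0.46  0.82  1.72  0.78  1.58 -2.54] 0.4
[484.  -6. 125.] 1.6 [-0.49  1.02  1.62  0.93  1.88 -2.54] 0.62
[484.  -6. 125.] 1.9 [-0.49  1.17  1.56  1.06  2.11 -2.54] 0.681
alpha 0.35
[ 444. -259.   30.] 0 [-0.6   0.57  2.14  0.58  0.17 -2.54] 0.155
[ 444. -259.  130.] 0 [-0.64  0.36  2.15  0.46  0.35 -2.44] 0.0
[484.  -6. 125.] 0 [-0.09  0.33  2.22  0.37  0.27 -2.2 ] 0.0
[484.  -6. 125.] 0.4 [-0.28  0.39  2.11  0.75  0.67 -2.54] 0.193
[484.  -6. 125.] 0.8 [-0.42  0.53  1.98  0.85  1.05 -2.54] 0.368
[484.  -6. 125.] 1.2 [-0.52  0.73  1.87  0.97  1.4  -2.54] 0.594
[484.  -6. 125.] 1.6 [-0.58  0.95  1.79  1.1   1.71 -2.54] 0.693
[484.  -6. 125.] 1.9 [-0.58  1.12  1.74  1.21  1.94 -2.54] 0.669
alpha 0.7
[ 444. -259.   30.] 0 [-0.56  0.51  2.16  0.65  0.11 -2.54] 0.944
[ 444. -259.  130.] 0 [-0.56  0.3   2.23  0.67  0.12 -2.54] 0.575
[484.  -6. 125.] 0 [-0.06  0.27  2.29  0.77  0.11 -2.54] 0.568
[484.  -6. 125.] 0.4 [-0.21  0.29  2.2   0.92  0.46 -2.54] 0.681
[484.  -6. 125.] 0.8 [-0.41  0.41  2.1   1.05  0.87 -2.54] 0.676
[484.  -6. 125.] 1.2 [-0.56  0.62  2.02  1.17  1.23 -2.54] 0.757
[484.  -6. 125.] 1.6 [-0.64  0.86  1.96  1.29  1.54 -2.54] 0.792
[484.  -6. 125.] 1.9 [-0.65  1.04  1.93  1.39  1.76 -2.54] 0.71
```

```bash
python3 - <<'E'
from h import *
q=ctrl.get_obs()['qpos']
psi=-.21;g=np.array([443,-255,30.])
st=np.array([594,-37.5]);yw=.19
M=np.array([[np.cos(yw),-np.sin(yw)],[np.sin(yw),np.cos(yw)]])
for al in (-.2,0,.15):
  for side in (1,-1):
   for yy in (yw-.3,yw,yw+.3):
    print('alpha',al,side,yy);q0=q.copy();q0[5]+=np.pi
    seq=[(g,psi,0),(g+[0,0,100],psi,0)]
    M=np.array([[np.cos(yy),-np.sin(yy)],[np.sin(yy),np.cos(yy)]])
    pg=np.r_[st+M@[-102,side*52],125]
    seq+=[(pg,yy,side*r) for r in (0,.4,.8,1.2,1.6,1.9)]
    for (P,ps,r) in seq:
        Ro=frame(ps,r,al,-1); q0,e=ik(P+11*Ro.apply([0,0,1]),Ro,q0)
        if e>.001 or abs(r)>1.5 or P[2]<40: print(P.round(),r,q0.round(2),round(e,3))
E
```

```text
alpha -0.2 1 -0.10999999999999999
[ 443. -255.   30.] 0 [-0.51  0.67  1.86 -0.08  0.81  1.33] 0.0
[498.  25. 125.] 1.6 [-0.49  1.04  1.74  1.03  1.79  0.31] 0.0
[498.  25. 125.] 1.9 [-0.46  1.19  1.67  1.11  2.03  0.19] 0.0
alpha -0.2 1 0.19
[ 443. -255.   30.] 0 [-0.51  0.67  1.86 -0.08  0.81  1.33] 0.0
[484.  -6. 125.] 1.6 [-0.45  1.07  1.58  0.8   1.96  0.34] 0.0
[484.  -6. 125.] 1.9 [-0.43  1.21  1.53  0.89  2.17  0.26] 0.0
alpha -0.2 1 0.49
[ 443. -255.   30.] 0 [-0.51  0.67  1.86 -0.08  0.81  1.33] 0.0
[480. -40. 125.] 1.6 [-0.39  1.11  1.43  0.58  2.12  0.31] 0.0
[480. -40. 125.] 1.9 [-0.38  1.24  1.39  0.66  2.33  0.25] 0.0
alpha -0.2 -1 -0.10999999999999999
[ 443. -255.   30.] 0 [-0.51  0.67  1.86 -0.08  0.81  1.33] 0.0
[487. -78. 125.] -1.2 [ 0.27  0.83  1.74 -0.86  1.55  2.54] 0.187
[487. -78. 125.] -1.6 [ 0.29  1.02  1.62 -0.99  1.85  2.54] 0.586
[487. -78. 125.] -1.9 [ 0.28  1.17  1.54 -1.13  2.09  2.54] 0.79
alpha -0.2 -1 0.19
[ 443. -255.   30.] 0 [-0.51  0.67  1.86 -0.08  0.81  1.33] 0.0
[ 504. -108.  125.] -1.2 [ 0.27  0.79  1.88 -1.1   1.37  2.54] 0.164
[ 504. -108.
[... 2998 characters left out ...]
19
[ 443. -255.   30.] 0 [-0.58  0.58  2.07  0.16  0.35  1.06] 0.0
[ 504. -108.  125.] -0.8 [ 0.16  0.52  2.13 -1.27  0.81  2.54] 0.084
[ 504. -108.  125.] -1.2 [ 0.28  0.67  2.03 -1.31  1.16  2.54] 0.377
[ 504. -108.  125.] -1.6 [ 0.37  0.87  1.9  -1.31  1.53  2.54] 0.682
[ 504. -108.  125.] -1.9 [ 0.4   1.03  1.8  -1.31  1.79  2.54] 0.93
alpha 0.15 -1 0.49
[ 443. -255.   30.] 0 [-0.58  0.58  2.07  0.16  0.35  1.06] 0.0
[ 528. -131.  125.] -0.8 [ 0.05  0.45  2.12 -1.31  0.61  2.24] 0.329
[ 528. -131.  125.] -1.2 [ 0.29  0.62  2.04 -1.31  1.08  2.49] 0.907
[ 528. -131.  125.] -1.6 [ 0.4   0.81  1.93 -1.31  1.43  2.54] 1.204
[ 528. -131.  125.] -1.9 [ 0.44  0.96  1.85 -1.31  1.67  2.54] 1.282
```

```bash
python3 -m handwheel '[[[0,0,0.125],[0,0,0],1],[[0,0,0.125],[0,0,0],1],[[0,0,0.125],[0,0,0],1],[[0,0,0.125],[0,0,0],1],[[0,0,0.125],[0,0,0],1],[[0,0,0.125],[0,0,0],1],[[0,0,0.125],[0,0,0],1],[[0,0,0.125],[0,0,0],1],[[0,0,0.125],[0,0,0],1],[[0,0,0.125],[0,0,0],1]]';python3 -m handwheel '[[[0,0,0.125],[0,0,0],1],[[0,0,0.125],[0,0,0],1],[[0,0,0.125],[0,0,0],1],[[0,0,0.125],[0,0,0],1],[[0,0,0.125],[0,0,0],1],[[0,0,0.125],[0,0,0],1],[[0,0,0.125],[0,0,0],1],[[0,0,0.125],[0,0,0],1],[[0,0,0.125],[0,0,0],1],[[0,0,0.125],[0,0,0],1]]'
cat >> h.py <<'E'
def todo(P,Ro):
    o=ctrl.get_obs();Rc=R.from_rotvec(o['orientation'])
    print('t',round(o['t'],2),'q',o['qpos'].round(2),'ee',o['ee_pos'].round(1),'F',o['ft_force'].round(1),'w',round(o['width'],1))
    print('turn',(Rc.inv()*Ro).as_rotvec().round(3),'shift',Rc.inv().apply(P-o['ee_pos']).round(1),'shift in target frame',Ro.inv().apply(P-o['ee_pos']).round(1))
def grasp(P,Ro): return np.array(P)+11*Ro.apply([0,0,1])
E
python3 - <<'E'
from h import *
Ro=frame(-.21,0,.15,-1); todo(grasp([440,-254.5,90],Ro),Ro)
E
```

```text
t: 5.53
ee_pos: [426.2, -247.9, 186.5]
orientation: [-3.133, -0.162, -0.029]
ft_force: [-0.3, 0.4, 0.4]
width: 87.9
t: 6.37
ee_pos: [426.0, -248.0, 186.8]
orientation: [-2.627, 1.696, -0.019]
ft_force: [-0.3, 0.8, 0.6]
width: 87.9
t 6.37 q [-0.56  0.29  1.96  0.02  0.88  0.58] ee [ 426.  -248.   186.8] F [-0.3  0.8  0.6] w 87.9
turn [0.126 0.051 0.633] shift [ 12.4  -9.4 107.9] shift in target frame [  3.5  -0.4 108.9]
```

```bash
python3 -m handwheel '[[[0.022,0.009,0.11],[0,0,0],1],[[0.022,0.009,0.11],[0,0,0],1],[[0.022,0.009,0.11],[0,0,0],1],[[0.022,0.009,0.11],[0,0,15],1],[[0.022,0.009,0.11],[0,0,15],1],[[0.022,0.009,0.11],[0,0,15],1],[[0,0,0],[0,0,20],1],[[0,0,0],[0,0,20],1],[[0,0,0],[0,0,0],1],[[0,0,0],[0,0,0],1]]'
python3 - <<'E'
from h import *
Ro=frame(-.21,0,.15,-1); todo(grasp([434,-253.5,30],Ro),Ro)
p=shot('wrist','w2.png')
for q in ['cup_mouth','cup_grip']:
    for d in ctrl.spot_point(p,q)[:2]: print(q,round(d['score'],2),cw(p,d['position']).round(0),proj(p,cw(p,d['position'])).round()[0])
E
```

```text
t: 7.2
ee_pos: [439.5, -251.8, 102.0]
orientation: [-1.823, 2.422, -0.199]
ft_force: [1.0, -0.7, -0.2]
width: 88.1
t 7.2 q [-0.57  0.4   2.08  0.11  0.5   1.19] ee [ 439.5 -251.8  102. ] F [ 1.  -0.7 -0.2] w 88.1
turn [-0.017 -0.007 -0.07 ] shift [ 3.4 16.9 81.2] shift in target frame [ 2.9 15.7 81.5]
cup_mouth 0.86 [ 533. -278.   41.] [313.  84.]
cup_mouth 0.67 [ 446. -259.   33.] [322. 219.]
```

View pics/w2.png

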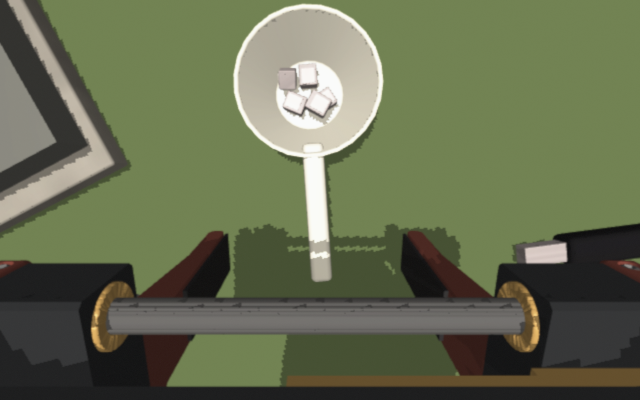

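```bash
python3 - <<'E'
from h import *
p=ctrl.get_image('wrist')
a=pix2plane(p,(320.5,278),40);b=pix2plane(p,(314,150),40);print(a,b,np.arctan2(*(b-a)[[1,0]]))
c=[pix2plane(p,u,42)[:2] for u in((234,80),(382,80),(308,5),(309,157))];print(c,np.mean(c,0))
E
```

```text
[ 409.25419254 -247.29281118   40.        ] [ 492.97873503 -266.90999646   40.        ] -0.23015443544330125
[array([ 549.59537878, -230.09828974]), array([ 523.32748073, -320.85524771]), array([ 580.40549695, -288.27578877]), array([ 489.42342752, -262.50694862])] [ 535.68794599 -275.43406871]
```

```bash
python3 -m handwheel '[[[-0.015,-0.005,-0.06],[3,15,10],1],[[0,0,0],[0,0,18],1],[[0,0,0],[0,0,18],1],[[0,0,0],[0,0,18],1],[[0,0,0],[0,0,9],1],[[0,0,0],[0,0,5],1],[[0,0,0],[0,0,3],1],[[0,0,0],[0,0,0],1],[[0,0,0],[0,0,0],1],[[0,0,0],[0,0,0],1]]'
python3 - <<'E'
from h import *
Ro=frame(-.22,0,.15,-1); todo(grasp([435,-253.5,30],Ro),Ro)
E
```

```text
t: 8.23
ee_pos: [444.0, -258.7, 27.8]
orientation: [-1.901, 2.364, -0.212]
ft_force: [0.5, 0.8, 0.7]
width: 87.7
t 8.23 q [-0.58  0.56  2.08  0.16  0.34  1.06] ee [ 444.  -258.7   27.8] F [0.5 0.8 0.7] w 87.7
turn [-0.022 -0.008  0.005] shift [-3.2  9.6  7.2] shift in target frame [-3.1  9.4  7.4]
```

```bash
python3 -m handwheel '[[[-0.022,-0.008,0.005],[-3,10,4],1],[[0,0,0],[0,0,3],1],[[0,0,0],[0,0,0],1],[[0,0,0],[0,0,0],0],[[0,0,0],[0,0,0],0],[[0,0,0],[0,0,0],0],[[0,0,0],[0,0,0],0],[[0,0,0],[0,0,0],0],[[0,0,0],[0,0,0],0],[[0,0,0],[0,0,0],0]]'
python3 - <<'E'
from h import *
Ro=frame(-.22,0,.15,-1); todo(grasp([435,-253.5,30],Ro),Ro)
E
```

```text
t: 9.07
ee_pos: [436.0, -253.9, 20.2]
orientation: [-1.901, 2.375, -0.179]
ft_force: [0.3, 0.7, 0.0]
width: 44.4
t 9.07 q [-0.58  0.58  2.09  0.16  0.34  1.06] ee [ 436.  -253.9   20.2] F [0.3 0.7 0. ] w 44.4
turn [-0.    -0.    -0.001] shift [-0.2 -0.4  1.2] shift in target frame [-0.2 -0.4  1.2]
```

```bash
python3 -m handwheel '[[[0,0,0],[0,0,0],0],[[0,0,0],[0,0,0],0],[[0,0,0],[0,0,0],0],[[0,0,0],[0,0,0],0],[[0,0,0],[0,0,0],0],[[0,0,0],[0,0,0],0],[[0,0,0],[0,0,0],0],[[0,0,0],[0,0,0],0],[[0,0,0],[0,-1,-6],0],[[0,0,0],[0,-1,-10],0]]'
python3 - <<'E'
from h import *
yw=.19;st=np.array([594,-37.5]);M=np.array([[np.cos(yw),-np.sin(yw)],[np.sin(yw),np.cos(yw)]])
Ro=frame(yw,0,.15,-1);P=np.r_[st+M@[-120,52],130];print(P,ik(grasp(P,Ro),Ro,ctrl.get_obs()['qpos'])); todo(grasp(P,Ro),Ro)
Ro=frame(-.22,0,.15,-1);todo(grasp(P,Ro),Ro)
E
```

```text
t: 9.9
ee_pos: [434.2, -252.9, 35.4]
orientation: [-1.902, 2.377, -0.172]
ft_force: [-0.4, 0.4, -1.6]
width: 13.6
[466.33882925  -9.09884717 130.        ] (array([-0.06884825,  0.33022684,  2.13928333,  0.07596307,  0.52826499,
        1.24908854]), np.float64(1.5742505216076452e-10))
t 9.9 q [-0.58  0.54  2.09  0.14  0.38  1.08] ee [ 434.2 -252.9   35.4] F [-0.4  0.4 -1.6] w 13.6
turn [ 0.004 -0.059 -0.407] shift [-245.7    8.2  -85.4] shift in target frame [-233.4  -90.9  -70.9]
t 9.9 q [-0.58  0.54  2.09  0.14  0.38  1.08] ee [ 434.2 -252.9   35.4] F [-0.4  0.4 -1.6] w 13.6
turn [ 0.004  0.001 -0.001] shift [-245.1    8.   -85.4] shift in target frame [-245.     7.4  -85.8]
```

```bash
python3 -m handwheel '[[[0,0,0],[0,-2,-12],0],[[0,0,0],[0,-3,-18],0],[[0,0,0],[0,-3,-20],0],[[0,0,0],[-5,-3,-20],0],[[0,0,0],[-12,-2,-15],0],[[0,-0.005,-0.034],[-18,0,-2],0],[[0,-0.005,-0.034],[-22,0,0],0],[[0,-0.005,-0.034],[-22,0,0],0],[[0,-0.005,-0.034],[-22,0,0],0],[[0,-0.005,-0.034],[-22,0,0],0]]'
python3 -m handwheel '[[[0,-0.005,-0.034],[-22,-5,0],0],[[0,-0.005,-0.034],[-22,-5,0],0],[[0,-0.005,-0.034],[-22,-5,0],0],[[0,-0.005,-0.034],[-22,-5,0],0],[[0,-0.005,-0.034],[-18,-5,0],0],[[0,-0.005,-0.034],[-12,-5,0],0],[[0,0,0],[-5,0,0],0],[[0,0,0],[0,0,0],0],[[0,0,0],[0,0,0],0],[[0,0,0],[0,0,0],0]]'
python3 - <<'E'
from h import *
p=shot('top','t2.png');p2=shot('wrist','w3.png')
yw=.19;st=np.array([594,-37.5]);M=np.array([[np.cos(yw),-np.sin(yw)],[np.sin(yw),np.cos(yw)]])
Ro=frame(yw,0,.15,-1);P=np.r_[st+M@[-120,52],130]; todo(grasp(P,Ro),Ro)
for q in ['tray_middle','pointer_tip','cup_mouth']:
    for pp in(p,p2):
      for d in ctrl.spot_point(pp,q)[:1]: print(q,round(d['score'],2),cw(pp,d['position']).round(0),proj(pp,cw(pp,d['position'])).round()[0])
E
```

```text
t: 10.73
ee_pos: [453.3, -130.8, 137.3]
orientation: [-2.093, 2.198, -0.168]
ft_force: [-0.0, 0.4, -0.7]
width: 13.7
t: 11.57
ee_pos: [475.1, 2.2, 148.3]
orientation: [-2.314, 1.949, -0.153]
ft_force: [-0.5, 0.3, -1.5]
width: 13.8
t 11.67 q [-0.04  0.28  2.11  0.05  0.6   1.33] ee [475.2   1.9 148.2] F [ 0.1  0.3 -1. ] w 13.7
turn [-0.001 -0.008 -0.019] shift [ 9.2 13.2 27.4] shift in target frame [ 9.2 13.4 27.4]
tray_middle 0.71 [650. -26. 135.] [337. 131.]
pointer_tip 0.62 [652. -25. 136.] [337. 130.]
cup_mouth 0.91 [ 203. -230.   58.] [416. 295.]
cup_mouth 0.56 [572.   5. 131.] [342.  62.]
```

View pics/t2.png

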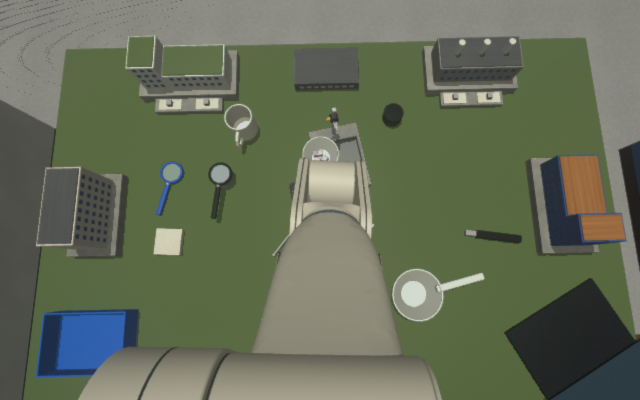

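View pics/w3.png

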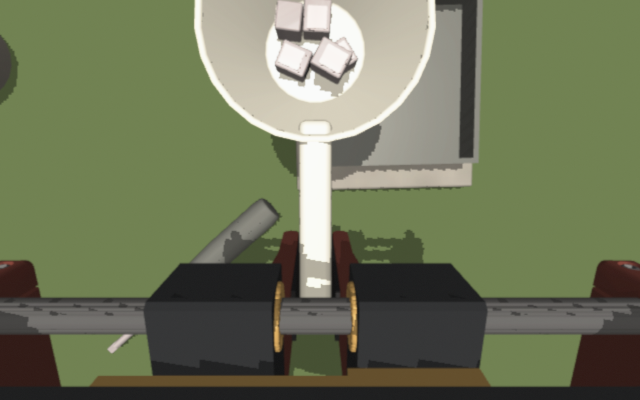

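```bash
python3 - <<'E'
from h import *
yw=.19;st=np.array([594,-37.5]);M=np.array([[np.cos(yw),-np.sin(yw)],[np.sin(yw),np.cos(yw)]])
q=ctrl.get_obs()['qpos']
for r in (0,.6,1.1,1.75):
    Ro=frame(yw,r,.15,-1);P=np.r_[st+M@[-120,52],120]; q,e=ik(grasp(P,Ro),Ro,q);print(r,q.round(2),e,grasp(P,Ro).round(1)); todo(grasp(P,Ro),Ro)
E
```

```text
0 [-0.07  0.35  2.14  0.08  0.5   1.25] 4.382827434312731e-12 [468.   -8.8 109.1]
t 11.97 q [-0.04  0.28  2.11  0.05  0.6   1.33] ee [475.4   2.3 148. ] F [ 0.3  0.3 -1.6] w 14.0
turn [-0.001 -0.008 -0.018] shift [ 9.5 15.  37.1] shift in target frame [ 9.5 15.2 37. ]
0.6 [-0.39  0.52  2.03  0.73  0.96  0.49] 1.0048393050965387e-09 [466.8  -2.8 111. ]
t 11.97 q [-0.04  0.28  2.11  0.05  0.6   1.33] ee [475.4   2.3 148. ] F [ 0.3  0.3 -1.6] w 14.0
turn [-0.006 -0.601  0.072] shift [ 3.4 14.8 35.2] shift in target frame [23.7 13.6 26.9]
1.1 [-0.54  0.77  1.9   0.88  1.39  0.33] 6.991740519879386e-13 [466.1   0.7 115.1]
t 11.97 q [-0.04  0.28  2.11  0.05  0.6   1.33] ee [475.4   2.3 148. ] F [ 0.3  0.3 -1.6] w 14.0
turn [-0.011 -1.095  0.148] shift [-0.2 14.3 31.1] shift in target frame [29.3 11.6 13.5]
1.75 [-0.57  1.12  1.75  1.02  1.9   0.26] 4.5966230821647956e-11 [465.9   1.7 121.9]
t 11.97 q [-0.04  0.28  2.11  0.05  0.6   1.33] ee [475.4   2.3 148. ] F [ 0.3  0.3 -1.6] w 14.0
turn [-0.017 -1.737  0.249] shift [-1.1 13.3 24.3] shift in target frame [25.9  8.8 -4.8]
```

```bash
python3 -m handwheel '[[[0,-0.11,0.013],[1,3,7],0],[[0,-0.11,0.013],[2,3,7],0],[[0,-0.11,0.013],[2,3,6],0],[[0,-0.11,0.013],[3,3,5],0],[[0,-0.11,0.013],[3,2,3],0],[[0,-0.11,0.013],[2,0,2],0],[[0,-0.11,0.013],[2,0,1],0],[[0,-0.11,0.013],[0,0,0],0],[[0,-0.11,0.013],[0,0,0],0],[[0,-0.11,0.013],[0,0,0],0]]'
python3 - <<'E'
from h import *
p=shot('scene','s3.png');p2=shot('wrist','w4.png')
yw=.19;st=np.array([594,-37.5]);M=np.array([[np.cos(yw),-np.sin(yw)],[np.sin(yw),np.cos(yw)]])
for r in(1.1,1.75):
    Ro=frame(yw,r,.15,-1);P=np.r_[st+M@[-120,52],120];todo(grasp(P,Ro),Ro)
s=cv2.resize(p['pixels'][150:330,230:480,::-1],None,fx=3,fy=3);cv2.imwrite('pics/s3c.png',s)
E
```

```text
t: 12.8
ee_pos: [474.9, -9.3, 116.7]
orientation: [-1.617, 1.417, 0.897]
ft_force: [-0.4, 1.0, -1.0]
width: 13.8
t 12.9 q [-0.55  0.78  1.88  0.88  1.4   0.29] ee [474.   -9.3 113.6] F [-1.5 -0.7 -1.1] w 13.7
turn [-0.01   0.01   0.035] shift [-6.6  7.1  8.5] shift in target frame [-6.5  7.2  8.5]
t 12.9 q [-0.55  0.78  1.88  0.88  1.4   0.29] ee [474.   -9.3 113.6] F [-1.5 -0.7 -1.1] w 13.7
turn [ 0.002 -0.633  0.134] shift [-13.2   6.5   6.4] shift in target frame [-6.   7.8 12.6]
```

View pics/s3c.png

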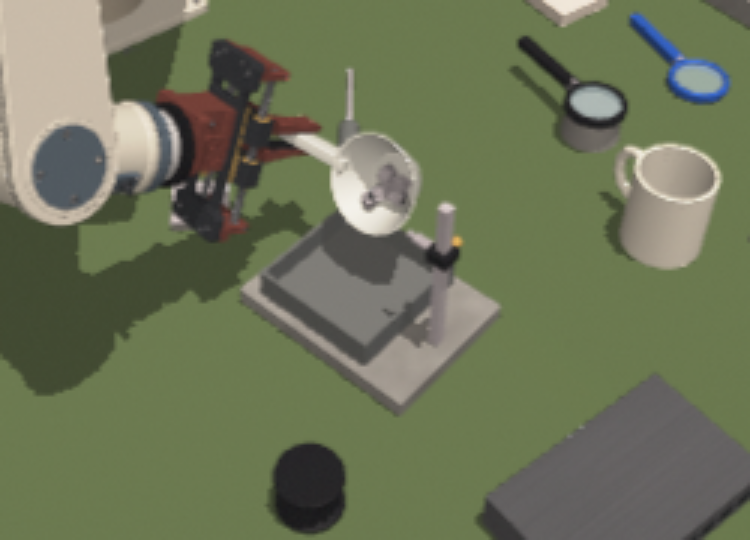

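```bash
python3 -m handwheel '[[[0,-0.08,0.016],[-3,2,3],0],[[0,-0.08,0.016],[-3,2,3],0],[[0,-0.08,0.016],[-2,2,3],0],[[0,-0.08,0.016],[-2,1,2],0],[[0,-0.08,0.016],[0,0,0],0],[[0,-0.08,0.016],[0,0,0],0],[[0,-0.08,0.016],[0,0,0],0],[[0,-0.08,0.016],[0,0,0],0],[[0,0,0],[0,0,0],0],[[0,0,0],[0,0,0],0]]'
python3 - <<'E'
from h import *
p=shot('scene');p2=shot('wrist','w5.png')
yw=.19;st=np.array([594,-37.5]);M=np.array([[np.cos(yw),-np.sin(yw)],[np.sin(yw),np.cos(yw)]])
for r in(1.75,):
    Ro=frame(yw,r,.15,-1);P=np.r_[st+M@[-120,52],120];todo(grasp(P,Ro),Ro)
s=cv2.resize(p['pixels'][150:330,230:480,::-1],None,fx=3,fy=3);cv2.imwrite('pics/s4c.png',s)
E
```

```text
t: 13.73
ee_pos: [468.1, 7.5, 119.9]
orientation: [-1.115, 1.082, 1.336]
ft_force: [0.3, 0.4, -0.5]
width: 13.7
t 13.83 q [-0.56  1.12  1.75  1.01  1.88  0.26] ee [468.2   7.3 120.6] F [ 0.1  0.3 -1.3] w 13.5
turn [ 0.012 -0.016  0.006] shift [-2.1  2.6 -5.1] shift in target frame [-2.2  2.5 -5.1]
```

View pics/s4c.png

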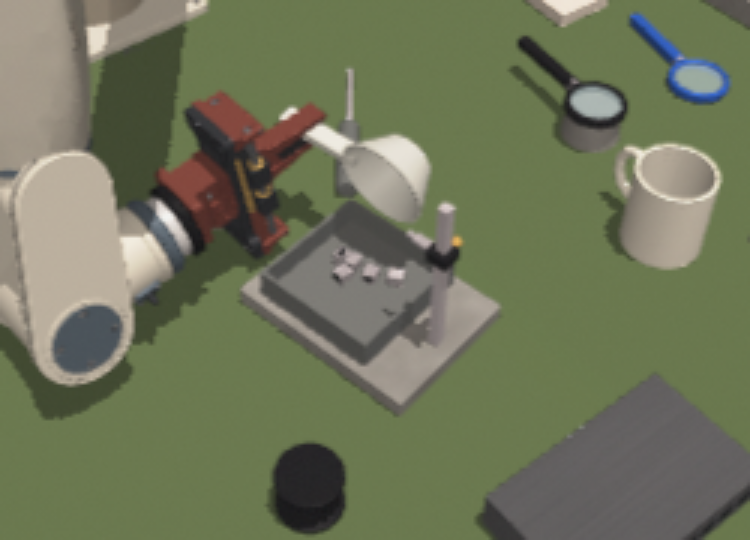

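View pics/w5.png

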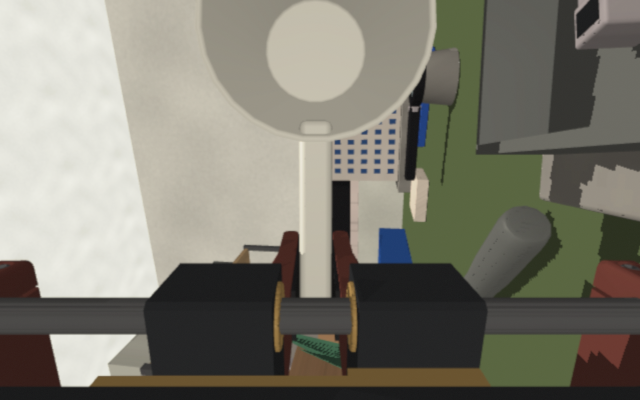

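```bash
python3 -m handwheel '[[[0,0.11,-0.017],[-8,0,0],0],[[0,0.11,-0.017],[-8,0,0],0],[[0,0.11,-0.017],[-7,0,-2],0],[[0,0.11,-0.017],[-6,0,-3],0],[[0,0.11,-0.017],[-3,0,-3],0],[[0,0.11,-0.017],[0,0,0],0],[[0,0.11,-0.017],[0,0,0],0],[[0,0.11,-0.017],[0,0,0],0],[[0,0.11,-0.017],[0,0,0],0],[[0,0.11,-0.017],[0,0,0],0]]'
python3 -m handwheel '[[[0,0.11,-0.017],[0,0,-4],0],[[0,0.11,-0.017],[0,0,-4],0],[[0,0.11,-0.017],[0,0,-4],0],[[0,0.11,-0.017],[0,0,0],0],[[0,0.11,-0.017],[0,0,0],0],[[0,0.08,-0.015],[0,0,0],0],[[0,0,0],[5,0,0],0],[[0,0,0],[12,0,0],0],[[0,0,0],[18,0,0],0],[[0,0,0],[22,0,0],0]]'
python3 - <<'E'
from h import *
Ro=frame(-.22,0,.15,-1);todo(grasp([435,-253.5,90],Ro),Ro)
E
```

```text
t: 14.67
ee_pos: [470.6, -6.4, 158.5]
orientation: [-2.006, 1.713, 0.418]
ft_force: [-0.4, -0.6, -0.9]
width: 13.6
t: 15.5
ee_pos: [481.5, -64.2, 197.5]
orientation: [-2.358, 1.895, -0.362]
ft_force: [1.1, 0.3, -2.0]
width: 14.0
t 15.5 q [-0.13  0.17  2.12 -0.07  0.6   1.28] ee [481.5 -64.2 197.5] F [ 1.1  0.3 -2. ] w 14.0
turn [-0.1   -0.042  0.438] shift [160.6 111.2 117.7] shift in target frame [194.8  20.1 116.7]
```

```bash
python3 -m handwheel '[[[-0.01,-0.004,0.044],[19,9,3],0],[[-0.01,-0.004,0.044],[19,9,3],0],[[-0.01,-0.004,0.044],[19,8,4],0],[[-0.01,-0.004,0.044],[19,8,5],0],[[-0.01,-0.004,0.044],[19,7,5],0],[[-0.01,-0.004,0.044],[19,5,6],0],[[-0.01,-0.004,0.044],[19,4,6],0],[[-0.01,-0.004,0.044],[19,3,6],0],[[-0.01,-0.004,0.044],[16,3,6],0],[[-0.01,-0.004,0.044],[8,1,4],0]]'
python3 - <<'E'
from h import *
Ro=frame(-.22,0,.15,-1);todo(grasp([435,-253.5,60],Ro),Ro)
E
```

```text
t: 16.33
ee_pos: [439.9, -260.0, 162.7]
orientation: [-1.863, 2.362, -0.199]
ft_force: [-0.7, -0.5, -1.4]
width: 13.6
t 16.33 q [-0.61  0.3   2.04  0.14  0.65  1.1 ] ee [ 439.9 -260.   162.7] F [-0.7 -0.5 -1.4] w 13.6
turn [-0.032  0.015 -0.016] shift [ -3.2  25.1 110.9] shift in target frame [ -5.3  21.5 111.6]
```

```bash
python3 -m handwheel '[[[-0.03,0.015,-0.016],[-3,5,20],0],[[0,0,0],[-1,5,22],0],[[0,0,0],[0,5,22],0],[[0,0,0],[0,4,20],0],[[0,0,0],[0,2,12],0],[[0,0,0],[0,1,5],0],[[0,0,0],[0,0,0],0],[[0,0,0],[0,0,0],0],[[0,0,0],[0,0,0],0],[[0,0,0],[0,0,0],0]]'
python3 - <<'E'
from h import *
Ro=frame(-.22,0,.15,-1);todo(grasp([435,-253.5,30],Ro),Ro)
p=shot('wrist','w6.png')
E
```

```text
t: 17.17
ee_pos: [437.9, -261.7, 64.5]
orientation: [-1.877, 2.374, -0.201]
ft_force: [-0.0, 1.0, -2.1]
width: 13.6
t 17.17 q [-0.6   0.48  2.08  0.16  0.42  1.07] ee [ 437.9 -261.7   64.5] F [-0.   1.  -2.1] w 13.6
turn [-0.021  0.001 -0.013] shift [-7.2 10.8 44.2] shift in target frame [-7.3  9.8 44.4]
```

View pics/w6.png

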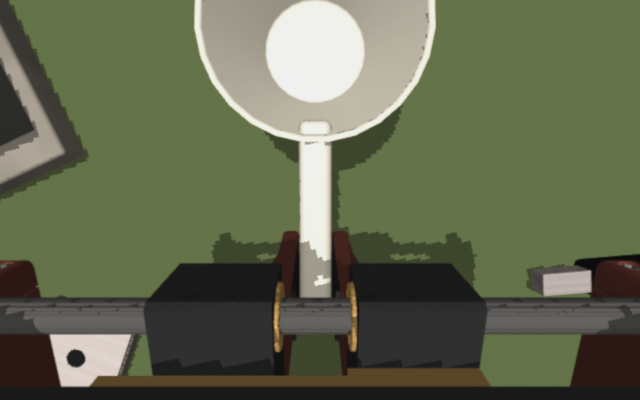

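```bash
python3 -m handwheel '[[[-0.02,0,-0.013],[-5,4,12],0],[[0,0,0],[-1,3,14],0],[[0,0,0],[0,2,9],0],[[0,0,0],[0,1,3],0],[[0,0,0],[0,0,0],0],[[0,0,0],[0,0,0],0],[[0,0,0],[0,0,0],0],[[0,0,0],[0,0,0],0],[[0,0,0],[0,0,0],0],[[0,0,0],[0,0,0],0]]'
python3 - <<'E'
from h import *
Ro=frame(-.22,0,.15,-1);todo(grasp([435,-253.5,30],Ro),Ro)
E
```

```text
t: 18.05
ee_pos: [438.0, -255.0, 25.2]
orientation: [-1.906, 2.37, -0.184]
ft_force: [-0.4, 0.4, -1.8]
width: 13.8
t 18.05 q [-0.58  0.57  2.08  0.16  0.35  1.06] ee [ 438.  -255.    25.2] F [-0.4  0.4 -1.8] w 13.8
turn [-0.003 -0.001  0.004] shift [-0.9  2.5  5.8] shift in target frame [-0.8  2.5  5.8]
```

```bash
python3 -m handwheel '[[[0,0,0],[0,0,2.5],0],[[0,0,0],[0,0,1],0],[[0,0,0],[0,0,1],0],[[0,0,0],[0,0,1],0],[[0,0,0],[0,0,0],0],[[0,0,0],[0,0,0],0.3],[[0,0,0],[0,0,0],0.5],[[0,0,0],[0,0,0],0.6],[[0,0,0],[0,0,0],0.6],[[0,0,0],[0,0,0],0.6]]'
python3 - <<'E'
from h import *
Ro=frame(-.22,0,.15,-1);todo(grasp([435,-253.5,30],Ro),Ro)
p=shot('scene');shot('wrist','w7.png');s=cv2.resize(p['pixels'][180:320,200:400,::-1],None,fx=3.5,fy=3.5);cv2.imwrite('pics/s5c.png',s)
E
```

```text
t: 18.88
ee_pos: [439.9, -256.1, 20.3]
orientation: [-1.905, 2.37, -0.188]
ft_force: [0.6, -0.1, 0.8]
width: 43.7
t 18.88 q [-0.58  0.58  2.08  0.16  0.34  1.06] ee [ 439.9 -256.1   20.3] F [ 0.6 -0.1  0.8] w 43.7
turn [-0.006 -0.002  0.003] shift [-1.5  3.8  0.6] shift in target frame [-1.5  3.8  0.7]
```

View pics/s5c.png

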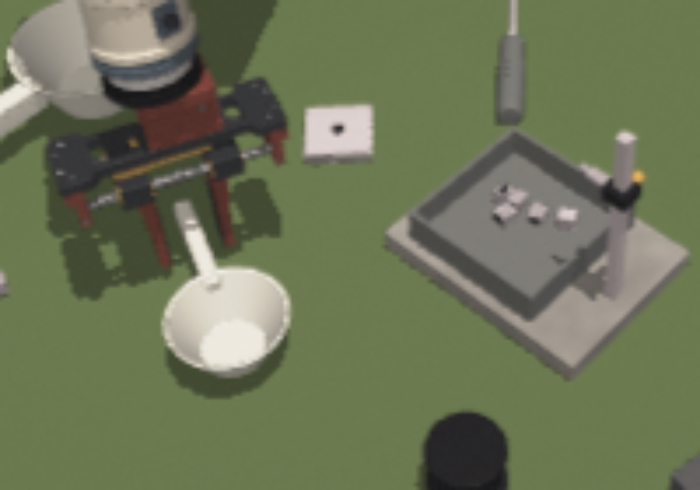

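View pics/w7.png

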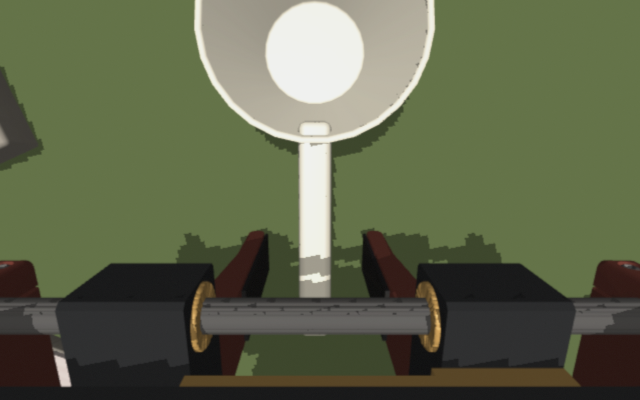

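```bash
python3 -m handwheel '[[[0,0,0],[0,-2,-12],0.6],[[0,0,0],[0,-3,-20],0.8],[[0,0,0],[0,-4,-30],1],[[0,0,0],[0,-5,-36],1],[[0,0,0],[0,-6,-38],1],[[-0.03,0,0],[0,-6,-38],1],[[-0.06,0,-0.05],[-10,-2,-35],1],[[-0.06,0,-0.05],[-25,0,-20],1],[[0,0,-0.05],[-35,0,-5],1],[[0,0,0],[-40,0,0],1]]'
python3 -m handwheel '[[[0,0,0],[-41,0,0],1],[[0,0,0],[-41,0,0],1],[[0,0,0],[-41,0,0],1],[[0,0,0],[-41,0,0],1],[[0,0,0],[-41,0,0],1],[[0,0,0],[-41,0,0],1],[[0,0,0],[-41,0,0],1],[[0,0,0],[-41,0,0],1],[[0,0,0],[-41,0,0],1],[[0,0,0],[-41,0,0],1]]'
python3 - <<'E'
from h import *
Ro=frame(-.07,0,0,-1);todo(grasp([475,327,100],Ro),Ro)
E
```

```text
t: 19.82
ee_pos: [447.2, -146.7, 267.4]
orientation: [2.135, -2.292, 0.007]
ft_force: [0.5, 0.8, 0.2]
width: 87.7
t: 20.65
ee_pos: [474.2, 270.5, 267.2]
orientation: [2.136, -2.3, 0.018]
ft_force: [0.8, -0.4, -0.2]
width: 88.2
t 20.65 q [ 0.5   0.26  1.77 -0.01  1.1   2.15] ee [474.2 270.5 267.2] F [ 0.8 -0.4 -0.2] w 88.2
turn [-0.007 -0.01  -0.004] shift [-58.1   4.6 177.6] shift in target frame [-56.4   3.2 178.2]
```

```bash
python3 -m handwheel '[[[-0.007,-0.01,-0.004],[-30,2,20],1],[[0,0,0],[-20,1,30],1],[[0,0,0],[-5,0,30],1],[[0,0,0],[0,0,30],1],[[0,0,0],[0,0,20],1],[[0,0,0],[0,0,0],1],[[0,0,0],[0,0,0],1],[[0,0,0],[0,0,0],1],[[0,0,0],[0,0,0],1],[[0,0,0],[0,0,0],1]]'
python3 - <<'E'
from h import *
Ro=frame(-.07,0,0,-1);todo(grasp([475,327,42],Ro),Ro)
p=shot('wrist','w8.png')
for q in ['lens','magnifier_grip']:
    for d in ctrl.spot_point(p,q)[:2]: print(q,round(d['score'],2),cw(p,d['position']).round(0),proj(p,cw(p,d['position'])).round()[0])
E
```

```text
t: 21.48
ee_pos: [476.6, 340.3, 136.4]
orientation: [-2.147, 2.278, 0.0]
ft_force: [-0.5, 0.6, 0.8]
width: 88.0
t 21.48 q [0.6  0.48 1.79 0.   0.86 2.23] ee [476.6 340.3 136.4] F [-0.5  0.6  0.8] w 88.0
turn [-0.008  0.008  0.011] shift [ 14.3   1.6 105.2] shift in target frame [ 13.4   0.7 105.4]
lens 0.79 [561. 316.  44.] [344.  86.]
lens 0.73 [573. 475.   8.] [138.  86.]
magnifier_grip 0.83 [476. 328.  45.] [332. 206.]
magnifier_grip 0.77 [494. 499.   8.] [128. 187.]
```

View pics/w8.png

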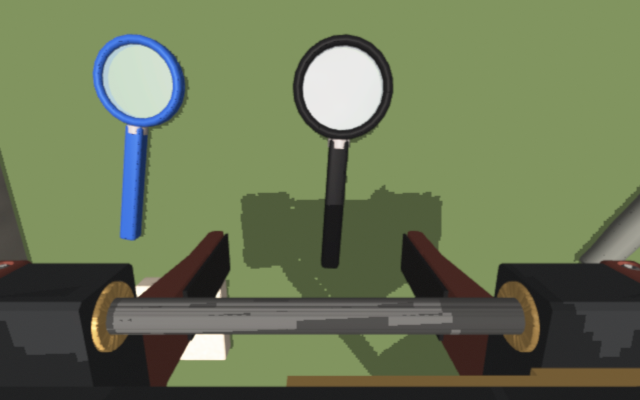

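```bash
python3 - <<'E'
from h import *
p=ctrl.get_image('wrist')
a=pix2plane(p,(330,266),49);b=pix2plane(p,(339.5,148),49);c=pix2plane(p,(343,87),49);print(a,b,c,np.arctan2(*(c-a)[[1,0]]),np.arctan2(*(b-a)[[1,0]]),np.linalg.norm(c-a))
psi=np.arctan2(*(c-a)[[1,0]])
g=c-85*np.array([np.cos(psi),np.sin(psi),0]);g[2]=42;print(g)
Ro=frame(psi,0,0,-1);todo(grasp(g,Ro),Ro)
E
```

```text
[430.42649433 332.31144623  49.        ] [519.48142852 321.2621968   49.        ] [559.92285534 317.19587123  49.        ] -0.11620003173144859 -0.12344145079090697 130.37556566645017
[475.49606394 327.05066165  42.        ]
t 21.68 q [0.6  0.49 1.79 0.   0.86 2.23] ee [476.5 340.3 135.9] F [-0.6 -0.6  0.4] w 87.7
turn [-0.007  0.008  0.057] shift [ 14.1   1.  104.8] shift in target frame [ 13.3  -0.6 104.9]
```

```bash
python3 -m handwheel '[[[-0.007,0.008,0.057],[13,0,15],1],[[0,0,0],[0,0,25],1],[[0,0,0],[0,0,25],1],[[0,0,0],[0,0,18],1],[[0,0,0],[0,0,8],1],[[0,0,0],[0,0,5],1],[[0,0,0],[0,0,0],1],[[0,0,0],[0,0,0],1],[[0,0,0],[0,0,0],1],[[0,0,0],[0,0,0],1]]'
python3 - <<'E'
from h import *
Ro=frame(-.118,0,0,-1);todo(grasp([475.5,327,42],Ro),Ro)
E
```

```text
t: 22.52
ee_pos: [481.0, 329.8, 43.5]
orientation: [-2.076, 2.34, -0.003]
ft_force: [0.0, -0.2, 0.3]
width: 87.8
t 22.52 q [0.58 0.63 1.82 0.   0.68 2.27] ee [481.  329.8  43.5] F [ 0.  -0.2  0.3] w 87.8
turn [-0.01   0.009 -0.002] shift [ 3.6  5.3 12.5] shift in target frame [ 3.4  5.2 12.5]
```

```bash
python3 -m handwheel '[[[-0.01,0.009,-0.002],[3,5,7],1],[[0,0,0],[0,0,4],1],[[0,0,0],[0,0,1],1],[[0,0,0],[0,0,0],0.6],[[0,0,0],[0,0,0],0],[[0,0,0],[0,0,0],0],[[0,0,0],[0,0,0],0],[[0,0,0],[0,0,0],0],[[0,0,0],[0,0,0],0],[[0,0,0],[0,0,0],0]]'
python3 - <<'E'
from h import *
Ro=frame(-.118,0,0,-1);todo(grasp([475.5,327,42],Ro),Ro)
E
```

```text
t: 23.35
ee_pos: [476.6, 328.3, 32.7]
orientation: [-2.086, 2.346, -0.001]
ft_force: [-0.0, -0.6, 0.3]
width: 44.7
t 23.35 q [ 0.58  0.64  1.83 -0.    0.67  2.27] ee [476.6 328.3  32.7] F [-0.  -0.6  0.3] w 44.7
turn [-0.002  0.002  0.001] shift [1.4 0.9 1.7] shift in target frame [1.4 0.9 1.7]
```

```bash
python3 -m handwheel '[[[0,0,0],[0,0,0],0],[[0,0,0],[0,0,0],0],[[0,0,0],[0,0,0],0],[[0,0,0],[0,0,0],0],[[0,0,0],[0,0,0],0],[[0,0,0],[0,0,0],0],[[0,0,0],[0,0,0],0],[[0,0,0],[0,0,0],0],[[0,0,0],[0,0,-6],0],[[0,0,0],[0,0,-12],0]]'
python3 - <<'E'
from h import *
yw=.19;st=np.array([594,-37.])
P=np.r_[st-85*np.array([np.cos(yw),np.sin(yw)]),137-9.3];Ro=frame(yw,0,0,-1)
print(ik(P,Ro,ctrl.get_obs()['qpos']));todo(P,Ro)
E
```

```text
t: 24.18
ee_pos: [475.0, 327.3, 49.5]
orientation: [2.086, -2.347, -0.0]
ft_force: [0.4, 0.1, -0.5]
width: 14.2
(array([-1.26732282e-01,  4.13704293e-01,  1.94590581e+00,  5.34571960e-11,
        7.81982549e-01,  1.25406404e+00]), np.float64(1.038799171643296e-09))
t 24.18 q [ 0.58  0.61  1.83 -0.    0.7   2.27] ee [475.  327.3  49.5] F [ 0.4  0.1 -0.5] w 14.2
turn [ 0.001 -0.001 -0.307] shift [373.6 -79.7 -77.8] shift in target frame [380.2  37.  -78.2]
```

```bash
python3 -m handwheel '[[[0,0,0],[0,0,-16],0],[[0,0,0],[0,0,-22],0],[[0,0,0],[0,0,-24],0],[[0,0,0],[8,0,-18],0],[[0,0,-0.03],[16,-3,-5],0],[[0,0,-0.03],[22,-4,0],0],[[0,0,-0.03],[25,-4,0],0],[[0,0,-0.03],[25,-4,0],0],[[0,0,-0.03],[25,-3,0],0],[[0,0,-0.03],[25,-2,0],0]]'
python3 -m handwheel '[[[0,0,-0.03],[25,0,0],0],[[0,0,-0.03],[25,0,0],0],[[0,0,-0.03],[25,1,0],0],[[0,0,-0.03],[25,2,0],0],[[0,0,0],[25,2,0],0],[[0,0,0],[22,2,0],0],[[0,0,0],[18,2,0],0],[[0,0,0],[12,1,0],0],[[0,0,0],[6,0,0],0],[[0,0,0],[0,0,0],0]]'
python3 - <<'E'
from h import *
yw=.19;st=np.array([594,-37.])
P=np.r_[st-85*np.array([np.cos(yw),np.sin(yw)]),137-9.3];Ro=frame(yw,0,0,-1)
todo(P,Ro)
E
```

```text
t: 25.02
ee_pos: [491.6, 181.1, 151.5]
orientation: [-2.298, 2.127, -0.006]
ft_force: [1.7, -0.1, -0.3]
width: 13.7
t: 25.85
ee_pos: [511.8, -14.7, 161.8]
orientation: [-2.421, 1.977, -0.018]
ft_force: [0.6, -0.5, -0.7]
width: 13.9
t 25.85 q [-0.06  0.35  1.94  0.01  0.83  1.31] ee [511.8 -14.7 161.8] F [ 0.6 -0.5 -0.7] w 13.9
turn [-0.02   0.001  0.011] shift [37.4  9.6 33.8] shift in target frame [37.5  8.5 34.1]
```

```bash
python3 -m handwheel '[[[-0.02,0,0.011],[10,3,5],0],[[0,0,0],[14,3,10],0],[[0,0,0],[10,2,8],0],[[0,0,0],[4,0,2],0],[[0,0,0],[0,0,0],0],[[0,0,0],[0,0,0],0],[[0,0,0],[0,0,0],0],[[0,0,0],[0,0,0],0],[[0,0,0],[0,0,0],0],[[0,0,0],[0,0,0],0]]'
python3 - <<'E'
from h import *
yw=.19;st=np.array([594,-37.])
P=np.r_[st-85*np.array([np.cos(yw),np.sin(yw)]),137-9.3];Ro=frame(yw,0,0,-1)
todo(P,Ro)
p=shot('wrist','w9.png')
for n in('wrist','scene','top'):
  pp=shot(n)
  if n!='wrist': 
    c=(300,190,440,290) if n=='scene' else (290,90,400,200)
    cv2.imwrite(f'pics/h_{n}.png',cv2.resize(pp['pixels'][c[1]:c[3],c[0]:c[2],::-1],None,fx=5,fy=5,interpolation=cv2.INTER_CUBIC))
  for q in ['lens','tray_middle','pointer_tip','magnifier_grip']:
    for d in ctrl.spot_point(pp,q)[:2]: print(n,q,round(d['score'],2),cw(pp,d['position']).round(0),proj(pp,cw(pp,d['position'])).round()[0])
E
```

```text
t: 26.68
ee_pos: [511.6, -52.4, 136.6]
orientation: [2.423, -1.998, -0.006]
ft_force: [-0.6, 0.3, -0.4]
width: 13.5
t 26.68 q [-0.13  0.4   1.94  0.    0.81  1.25] ee [511.6 -52.4 136.6] F [-0.6  0.3 -0.4] w 13.5
turn [0.003 0.002 0.002] shift [0.4 1.1 8.9] shift in target frame [0.4 1.1 8.9]
wrist lens 0.75 [596. -35. 146.] [312.  63.]
wrist magnifier_grip 0.72 [507. -53. 150.] [315. 278.]
scene lens 0.98 [593. -36. 144.] [349. 215.]
scene lens 0.71 [575. 470.   9.] [461. 176.]
scene tray_middle 0.58 [590. -40.  29.] [347. 243.]
scene tray_middle 0.27 [557. -31.  32.] [343. 234.]
scene pointer_tip 0.66 [713. 254.  -0.] [449. 229.]
scene pointer_tip 0.41 [648. -28. 136.] [365. 228.]
scene magnifier_grip 0.85 [497. 491.   5.] [448. 164.]
scene magnifier_grip 0.77 [509. -58. 145.] [324. 201.]
top lens 0.73 [582. 473.   7.] [172. 171.]
top pointer_tip 0.63 [ 741. -201.   -2.] [391. 118.]
top magnifier_grip 0.78 [493. 496.   8.] [163. 200.]
```

View pics/w9.png

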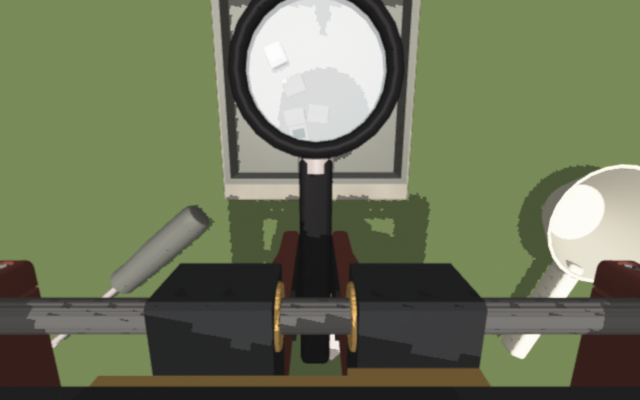

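View pics/h_scene.png

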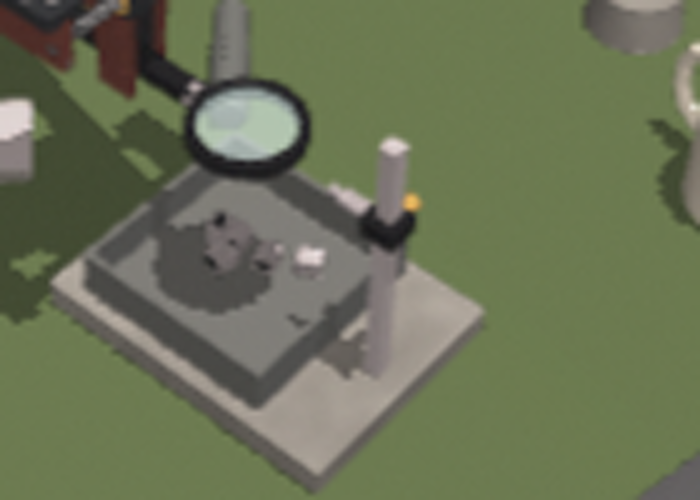

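View pics/h_top.png

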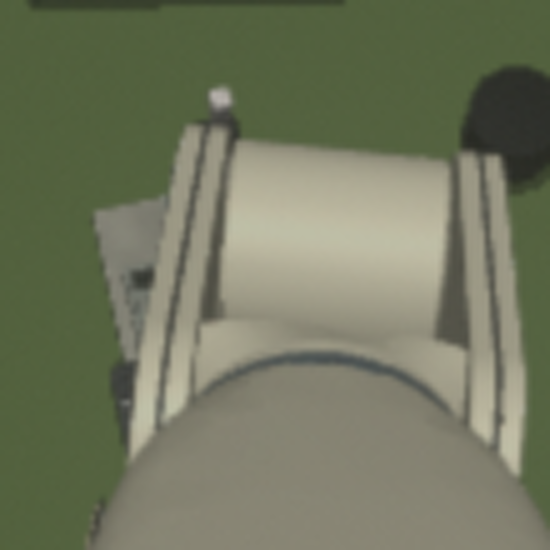

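```bash
python3 - <<'E'
from h import *
p=shot('scene','s9.png')
v=[594.93,-37.76,.195]
c,s=np.cos(v[2]),np.sin(v[2])
W=lambda P:np.array([[v[0]+c*x-s*y,v[1]+s*x+c*y,z] for x,y,z in P])
im=p['pixels'][:,:,::-1]; x0,y0,k=345,208,12
cr=cv2.resize(im[y0:y0+48,x0:x0+60],None,fx=k,fy=k,interpolation=cv2.INTER_NEAREST)
def dr(h,col):
    for sg in (-1,1):
        pts=[(95+11*a,11*b,h+7*sg) for a,b in((1,1),(1,-1),(-1,-1),(-1,1))]
        q=((proj(p,W(pts))+.5-[x0,y0])*k).astype(int); cv2.polylines(cr,[q],True,col,1)
    q=((proj(p,W([(57,0,h+2),(57,0,h-2),(84,0,h-2)]))+.5-[x0,y0])*k).astype(int); cv2.polylines(cr,[q],False,col,1)
dr(137,(0,255,0))
for z in(195,):
    q=((proj(p,W([(90,-5,z),(100,-5,z),(100,5,z),(90,5,z)]))+.5-[x0,y0])*k).astype(int);cv2.polylines(cr,[q],True,(0,0,255),1)
q=((proj(p,W([(90,-5,20),(100,-5,20),(100,5,20)]))+.5-[x0,y0])*k).astype(int);cv2.polylines(cr,[q],False,(0,0,255),1)
cv2.imwrite('pics/col.png',cr)
E
```

```text
(no output)
```

View pics/col.png

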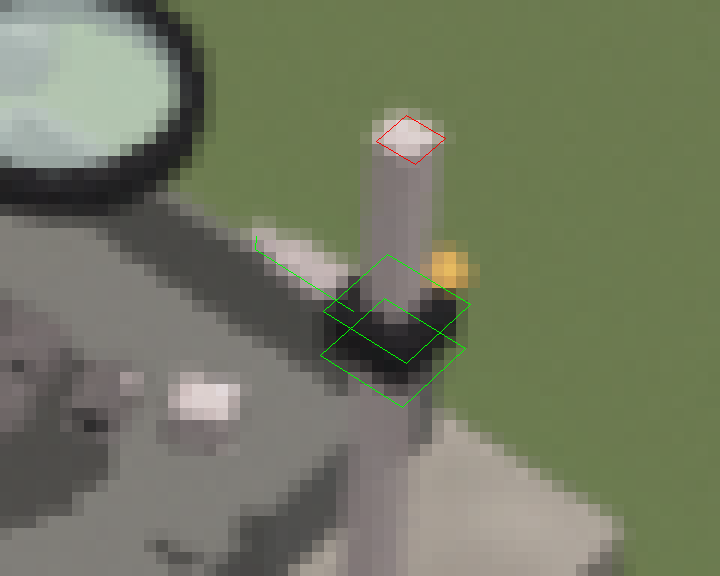

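```bash
python3 -m handwheel '[[[0.003,0.002,0.002],[0,1,4],0],[[0,0,0],[0,0,3],0],[[0,0,0],[0,0,1],0],[[0,0,0],[0,0,0],0],[[0,0,0],[0,0,0],0],[[0,0,0],[0,0,0],0],[[0,0,0],[0,0,0],0],[[0,0,0],[0,0,0],0],[[0,0,0],[0,0,0],0],[[0,0,0],[0,0,0],0]]'
python3 - <<'E'
from h import *
o=ctrl.get_obs();Rc=R.from_rotvec(o['orientation']);print(o['ee_pos'],Rc.as_matrix().round(4))
y=-Rc.as_matrix()[:,1]
L=o['ee_pos']+85*y+9.3*np.array([0,0,1]);L[2]=o['ee_pos'][2]+9.3;print('lens pred',L)
v=[594.93,-37.76,.195]
c,s=np.cos(v[2]),np.sin(v[2])
W=lambda P:np.array([[v[0]+c*x-s*y,v[1]+s*x+c*y,z] for x,y,z in P])
out=[]
for n,x0,y0,w,hh,k in(('scene',310,190,100,95,8),('wrist',190,0,270,220,3)):
    p=shot(n); im=p['pixels'][:,:,::-1]
    cr=cv2.resize(im[y0:y0+hh,x0:x0+w],None,fx=k,fy=k,interpolation=cv2.INTER_NEAREST)
    def pl(X,col,cl=True):
        q=((proj(p,X)+.5-[x0,y0])*k).astype(int);cv2.polylines(cr,[q],cl,col,1)
    t=np.linspace(0,2*np.pi,60)
    pl(np.c_[L[0]+34*np.cos(t),L[1]+34*np.sin(t),L[2]+7+0*t],(0,255,255))
    pl(np.c_[L[0]+34*np.cos(t),L[1]+34*np.sin(t),L[2]-7+0*t],(0,160,255))
    pl(W([(a*65,b*65,50) for a,b in((1,1),(1,-1),(-1,-1),(-1,1))]),(0,0,255))
    pl(W([(a*61,b*61,24) for a,b in((1,1),(1,-1),(-1,-1),(-1,1))]),(255,0,0))
    pl(W([(115,75,20),(115,-75,20),(-85,-75,20),(-85,75,20)]),(0,255,0))
    cv2.imwrite(f'pics/ov_{n}.png',cr)
E
```

```text
t: 28.37
ee_pos: [510.2, -53.0, 127.4]
orientation: [2.421, -2.002, -0.0]
ft_force: [0.3, 1.1, -0.0]
width: 14.0
[510.23516958 -53.0005949  127.35534794] [[ 1.878e-01 -9.822e-01 -4.000e-04]
 [-9.822e-01 -1.878e-01 -2.000e-04]
 [ 1.000e-04  4.000e-04 -1.000e+00]]
lens pred [593.72299149 -37.0386942  136.65534794]
```

View pics/ov_scene.png

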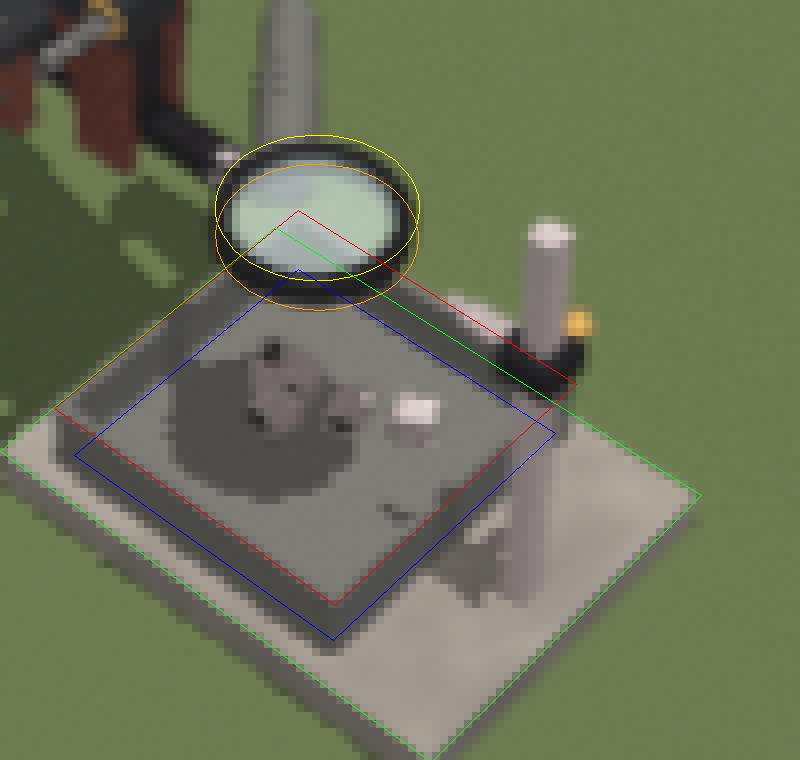

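View pics/ov_wrist.png

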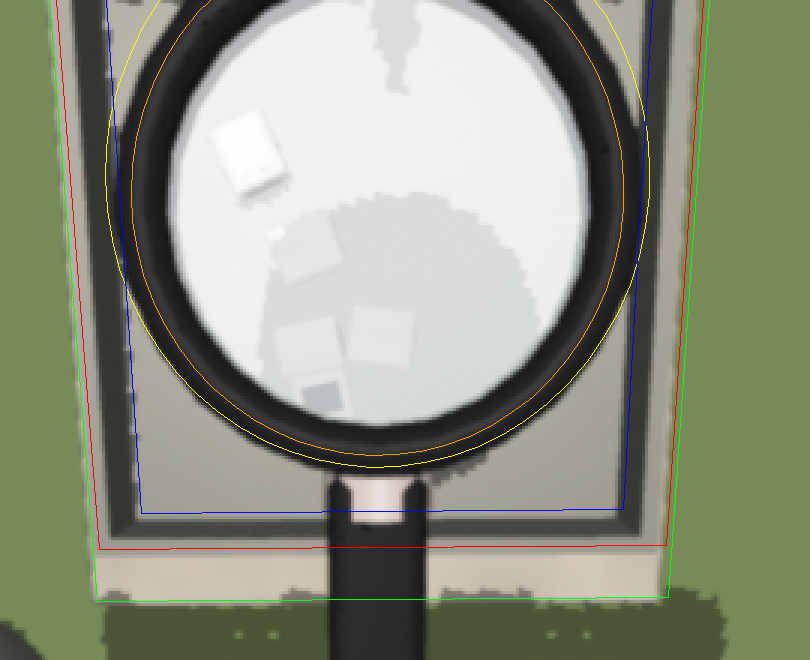

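```bash
python3 -m handwheel '[[[0,0,0],[0,0,-1.5],0],[[0,0,0],[0,0,-0.5],0],[[0,0,0],[0,0,0],0],[[0,0,0],[0,0,0],0],[[0,0,0],[0,0,0],0],[[0,0,0],[0,0,0],0],[[0,0,0],[0,0,0],0],[[0,0,0],[0,0,0],0],[[0,0,0],[0,0,0],0],[[0,0,0],[0,0,0],0]]'
python3 - <<'E'
from h import *
p=shot('scene','s10.png');o=ctrl.get_obs();print(o['t'],o['ee_pos'],o['qvel'].round(3),o['width'],R.from_rotvec(o['orientation']).as_matrix()[:,2].round(4))
for q in ['cup','mug','spool','screwdriver','node_plate','pointer_tip','lens']:
    for d in ctrl.spot_point(p,q)[:2]: print(q,round(d['score'],2),cw(p,d['position']).round(0))
E
```

```text
t: 29.3
ee_pos: [510.3, -53.0, 129.7]
orientation: [2.421, -2.002, 0.0]
ft_force: [-0.6, 0.2, -1.1]
width: 13.7
29.35 [510.28689506 -53.01965858 129.68321169] [-0.     0.001 -0.     0.003 -0.     0.001] 13.815824139197394 [-2.e-04 -2.e-04 -1.e+00]
cup 0.84 [ 205. -237.    3.]
cup 0.74 [ 536. -280.   -1.]
mug 0.89 [711. 255.  -1.]
spool 0.58 [ 742. -201.    2.]
screwdriver 0.34 [393. -92.   3.]
node_plate 0.54 [397. -92.  -0.]
pointer_tip 0.72 [590. -40. 138.]
pointer_tip 0.42 [649. -31. 137.]
lens 0.92 [590. -37. 140.]
lens 0.74 [577. -45.  38.]
```

View pics/s10.png

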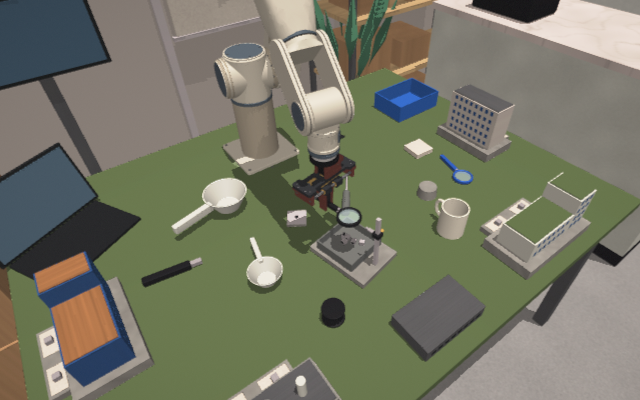

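```bash
python3 -m handwheel '[[[0,0,0],[0,0,1],0],[[0,0,0],[0,0,0],0],[[0,0,0],[0,0,0],0],[[0,0,0],[0,0,0],0],[[0,0,0],[0,0,0],0],[[0,0,0],[0,0,0],0],[[0,0,0],[0,0,0],0],[[0,0,0],[0,0,0],0],[[0,0,0],[0,0,0],0],[[0,0,0],[0,0,0],0]]'
python3 -c "
from h import *
o=ctrl.get_obs();print(o['ee_pos'],o['qvel'].round(3));ctrl.close_job()"
```

```text
t: 30.53
ee_pos: [510.3, -53.0, 128.6]
orientation: [2.421, -2.002, 0.0]
ft_force: [-0.2, -0.4, -0.0]
width: 13.8
[510.32781029 -53.00313607 128.6171589 ] [ 0.     0.002 -0.001  0.     0.001  0.001]
the job is handed in; nothing more can be done
```

I gripped the cup by its handle, poured all five sockets into the tray, and stood the empty cup upright at about its starting place. I then picked up the black magnifier by its handle and handed the job in at about 30.5 s, still holding it level over the middle of the tray.

- **Sockets and cup:** After the pour the scene camera showed five sockets in the tray and none left in the cup. The cup stood upright after release, within about 8 mm of where it started.
- **Magnifier position:** From the arm's readings, the lens is at about (593.7, -37) mm and 138 mm high. My tray-middle estimates were (593 to 595, -36.5 to -38), so it should be centred to within about 2 mm. The tool was vertical, the joints had stopped, and the grip was on the 14 mm bar.
- **Pointer height:** This is the least certain figure. Most detector readings gave 135 to 138 mm, while my own pixel fits gave 138 to 139 mm, so I chose about 138 mm.
- **Other things on the table:** The mug, spool, node plate and pointer read as before. The last query for the screwdriver gave a weak hit on the node plate. In the last picture it is partly hidden behind the magnifier, but the part that shows is where it started.

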